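Clamp a small drum in the cam-locked bench cradle

TASK

Clamp the small drum in the bench cradle: swing the lever back to turn the cam to its low point, push the sliding jaw fully forward by its upright back plate until the drum stands against both stop posts with the jaw snug on it, then swing the lever all the way forward to lock the jaw there and take the hand away. It is all done by pushing with the fingertips and nothing needs gripping: do not lift or tip the drum, do not force the jaw forward while the cam is locked, and leave the other things where they are.

Things in the scene. Friction and masses are not known exactly. Their poses are not given: they have to be found in the camera images.
- cradle: Drum cradle: plywood plate 240 (its x) by 560 (its y) by 18 mm, fixed; origin mid-underside on the bench, z 0. Its +y is FORWARD, the way the jaw clamps; -x is the lever's side. The jaw slides between two rails, y -270 to -30 mm: a low one (x -57 to -39 mm, top 34 mm above the bench) and a tall one (x +39 to +57, top 48). Stop posts, 24 mm thick, top 70 mm, at x -65 and +65, y +243 mm.
- seat (a point): Fixed point of the cradle at its x 0, y +150 mm, on top of the plate (18 mm above the bench): where the middle of the drum's underside is when the drum stands against both stop posts.
- drum_foot (a point): Middle of the underside of the loose drum: dark wooden shell, black hoops top and bottom, white head, 204 mm across, 105 mm tall, about 0.75 kg, standing on the cradle's plate. It starts 8 to 18 mm back (-y) from its seat and up to 6 mm to a side; the V jaw centres it as it pushes it forward.
- drum: The same loose drum; origin in the middle of its underside, z up.
- slide (a joint): Position of the sliding jaw along the cradle's +y, m. Starts at 0 to 0.015; at 0.050 it holds the drum against both posts and can go no further. With the cam low, about 5 N move it, 6 to 13 N with the drum before it; it stays where left. With the cam locked a brake pad holds it. A flat plate 74 mm wide, top 32 mm above the bench; V jaw in front, back plate, cam and lever ride on it.
- jaw (a point): On the slide: 28 mm above the bench, where the front of the drum's lower hoop comes when it lies in the V jaw (102 mm behind the drum's middle). The V jaw is 150 mm wide, from 20 to 60 mm above the bench.
- push_plate (a point): On the slide's upright back plate (52 mm wide along the cradle's x, 10 mm thick along y, standing from 32 to 80 mm above the bench): the middle of its rear (-y) face, 60 mm above the bench. Push it here towards +y. The cam's pivot lies 130 mm in front of this point.
- cam (a joint): Angle of the cam and lever, rad: 0 is the low point (slide free, a stop), 1.571 the high point (locked, a stop); clockwise from above locks. Starts at 1.45 to 1.57. At 0 the lever points to the cradle's -x and 43 degrees back (x -0.731, y -0.682), at 1.571 to -x and as much forward (x -0.731, y +0.682). It stays where left; 2 N at the knob turn it when free, up to 7 N against the brake pad.
- lever_knob (a point): Middle of the upright black cylindrical knob at the lever's end: 22 mm thick, from 44 to 78 mm above the bench, this point 61 mm above the bench. Its axis lies 85 mm from the cam's pivot. The lever is a flat steel bar 14 mm wide, from 44 to 53 mm above the bench.
- cam_pivot (a point): On the vertical pivot axis of the pear-shaped steel cam plate (low side 18 mm, nose 24 mm from the axis), at the top of the hub, 55 mm above the bench. It rides on the slide. With the drum clamped this axis is at the cradle's x 0, y -90 mm. The back of the V jaw begins 83 mm in front of it in the middle (x -11 to 11 mm) and 125 mm in front at x -42 mm; the back plate lies 120 mm behind it.
- drum_key: T-shaped steel drum key, 50 mm long, lying on the cradle's plate beyond the tall guide rail. Bystander: leave it. Origin at its underside.
- grease_jar: small jar with white cap, 38 mm wide, 42 mm tall, on the cradle's plate beyond the tall guide rail. Bystander: leave it. Origin at its underside.
- stick_a: wooden drum stick, 370 mm long, 14 mm thick, lying on the bench. Bystander: leave it. Origin at its underside.
- stick_b: second drum stick, same as the first. Bystander: leave it. Origin at its underside.
- cymbal: brass cymbal, 200 mm across, lying on the bench. Bystander: leave it. Origin at its underside.
- tension_wrench: grey-handled tension wrench, 150 mm long, lying on the bench. Bystander: leave it. Origin at its underside.

How it is judged:
By the outcome, as a careful person would: the job done as asked, in the order asked, and still so for the second after the job is handed in, with the robot touching nothing.
It also fails if it takes over 70 s, if anything falls off the work surface, if the arm or the gripper's body presses on something with over 40 N, if the wrist force passes 120 N, or if a joint passes its speed limit or range.

ROBOT

A 7-joint arm with a two-finger parallel gripper is mounted at the origin on the work surface. World frame = base frame: x ahead of the robot, y to its left, z up, the work surface at z = 0. Lengths are in m, angles in degrees, forces in N, time in s.
With the tool pointing down it reaches from about 0.425 to 0.95 m from the base axis. Payload 16.7 kg.
Tool frame: the origin (TCP) lies between the finger pads; the fingertips stand 17 mm ahead of it and the grasp point (between the pads) lies 2 mm behind it (robot.tips_ahead is the distance from the TCP to the fingertips, in m); y points along the fingers, x is the direction in which the jaws open and shut, and the axes are right-handed (so a half turn about y gives the same grasp; the last joint's range is limited). The gripper opens to 94 mm and grips with 3 to 60 N. Pads are 16 mm wide; open, the fingers measure 119 mm over their backs; the gripper's body (75 mm by 177 mm) begins 78 mm behind the grasp point.
Start: joints at [-81.102, 24.414, 4.234, 92.017, -1.954, 63.644, -3.845], TCP at [0.203, 0.644, 0.222] pointing down, gripper open.
Joint ranges: [-163.25, 163.25], [-28.42, 122.38], [-70.27, 78.77], [12.13, 141.07], [-58.53, 238.53], [9.26, 117.41], [-156.51, 156.51]. Speed limits (degrees/s): [108.29, 108.29, 136.94, 136.94, 172.46, 172.46, 172.46].

INTERFACE

Orientations are given as [roll, pitch, yaw] about the fixed x, y, z axes, in that order (R = Rz(yaw) Ry(pitch) Rx(roll)).
In Python, from station import robot, camera, camera_model, recognise, outline_of, mark_of gives the robot as it stands.
- The arm moves only by the shell command python3 -m jog 'ROWS' [FORCE]. ROWS is text: rows parted by semicolons, each of 7 numbers parted by spaces: the finger opening in mm, from 0 to 94, then the shift along the tool's x, y, z in mm, then the turn, a rotation vector about the tool's x, y, z in degrees. A call has 1 to 5 rows; each row shifts and turns the commanded pose from where the row before left it, along the tool's axes as they then stand; what a row does not reach is not made up. A row lasts 1/10 s, in which the tool goes at most 50 mm and 8.59 degrees, less where a joint would pass 70% of its speed; a pose out of reach is approached as far as the arm can. A call with a gripper value outside its range is refused whole. The fingers move at their own pace and stop on an object; FORCE is the grip in N (left out, the last holds). Time passes only in rows, so rows that do not move let the fingers close. It gives the time, the measured TCP pose, the force and the opening at its end, in the units of the state.
- robot.get_obs(): the state, without advancing time (a new reading comes with each control period).
- camera(name): name is "scene" or "top"; returns the picture (384x512x3 uint8, blue, green, red); there is no depth.
- camera_model(name): a dict with "K" (3x3 intrinsics, pixels), "R" (3x3) and "t" (3): a world point X has camera coordinates R X + t. Camera axes: x right, y down, z forward; pixel columns grow to the right and rows downward; lengths in m; the calibration is good to about 2 mm. A picture is of the moment at which its call begins. camera_model takes no time and is no camera call.
- robot.hand_in(): hands the job in, once; it reports no verdict.
Trained networks look in the newest picture that a camera, given by its name, has taken for a name from the list of things; names that differ only in an ending like _2 or _b are one class to them, and where a whole thing is asked for, a point or a joint stands for the part that bears it (a point fixed in the world has none). Each returns a list of dicts, best first, with "confidence" (0 to 1); they miss things now and then, are a little off and sometimes report something else, mostly with a low value. They report only what shows in the picture. A call takes as long as a camera call.
- recognise(thing, camera): "bbox" ([centre column, centre row, width, height] in pixels, round what is visible of it).
- outline_of(thing, camera): "region" (384x512 bool, what is visible of it) and "bbox" ([centre column, centre row, width, height] in pixels, round what is visible of it).
- mark_of(thing, camera): "location" ([row, column] in pixels: a listed point, or the origin of a listed thing).
The state is a dict: "time": time; "q": joint angles; "qd": joint speeds; "joint_efforts": joint torques, N m; "tool_pos": TCP position; "tcp_rot": TCP orientation; "contact_force": force on the tool from outside, world axes, zero at the start; "wrist_torque": the same for the moment, N m; "grip_width": opening from 0.0 (shut) to 1.0 (fully open).
Only numpy, scipy, OpenCV 4.12 (cv2) and the standard library are available. Lean on these libraries where they do the work, as an engineer would, in place of code of your own. Each camera call takes 0.05 s, during which the arm holds its last target.

## Working session

There is one attempt and no reset: what is moved stays moved. The work goes in short steps, Python scripts to look and compute and a shell command to move; the robot and the scene stay as the last step left them, time stands still between calls to the robot, and variables do not carry over. Pictures are saved under pics/ and viewed, and the job is handed in when it is done.

```bash
mkdir -p pics; ls; python3 - <<'E'
from station import robot,camera,camera_model,mark_of
import cv2
print(robot.get_obs())
for n in("scene","top"):
    im=camera(n);cv2.imwrite(f"pics/{n}0.png",im)
    m=camera_model(n);print(n,m)
    for t in["cradle","seat","drum_foot","drum","jaw","push_plate","lever_knob","cam_pivot","drum_key","grease_jar"]:
        print(t,[(d["location"],round(d["confidence"],2)) for d in mark_of(t,n)[:2]])
E
```

```text
pics
{'time': 0.0, 'q': array([-81.10326377,  24.44755949,   4.22999333,  92.05214854,
        -1.95321473,  63.64480744,  -3.84390868]), 'qd': array([ 0.12330823, -0.0146379 , -0.07817013, -0.14092902,  0.02102156,
       -0.01690762, -0.03840943]), 'joint_efforts': array([-1.05017421e-03, -9.35798335e+01,  3.66608597e+00, -4.54209316e+01,
       -4.87921515e-02,  1.99477718e-02,  1.07063813e-04]), 'tool_pos': array([0.20244457, 0.64348132, 0.22179998]), 'tcp_rot': array([-9.00051298e+01,  7.22272803e-02,  7.25378391e+01]), 'contact_force': array([-0.40834936, -0.52782071, -0.42973793]), 'wrist_torque': array([-0.02884677,  0.04366605,  0.03251589]), 'grip_width': 0.9991195162982255}
scene {'K': array([[456.41873997,   0.        , 258.02712736],
       [  0.        , 456.41873997, 193.30687835],
       [  0.        ,   0.        ,   1.        ]]), 'R': array([[ 0.28140828,  0.95946331,  0.01547715],
       [ 0.80814277, -0.22826791, -0.54295398],
       [-0.51741149,  0.16529949, -0.83961981]]), 't': array([-0.06546376, -0.39968693,  1.76912636])}
cradle [([211.4, 308.9], 0.73), ([2
[... 352 characters left out ...]
093314 ],
       [  0.        , 354.78669535, 192.12073262],
       [  0.        ,   0.        ,   1.        ]]), 'R': array([[-0.01132751, -0.99989841, -0.00865148],
       [-0.99554929,  0.01208692, -0.09346404],
       [ 0.09355911,  0.00755426, -0.99558507]]), 't': array([-0.07584616,  0.51143805,  1.49322392])}
cradle [([175.7, 222.4], 0.94), ([155.5, 240.4], 0.68)]
seat []
drum_foot [([172.6, 191.3], 0.75)]
drum [([174.9, 189.9], 0.76), ([175.8, 219.3], 0.32)]
jaw [([175.2, 220.0], 0.74)]
push_plate [([174.0, 282.5], 0.71)]
lever_knob [([187.5, 235.9], 0.64)]
cam_pivot [([174.0, 252.9], 0.54)]
drum_key [([170.1, 189.0], 0.61), ([156.4, 266.2], 0.51)]
grease_jar [([154.3, 235.7], 0.39)]
```

View pics/scene0.png

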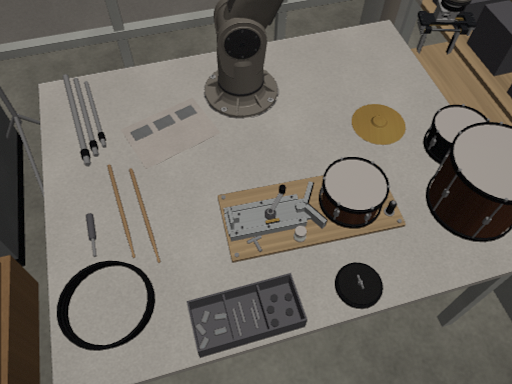

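View pics/top0.png

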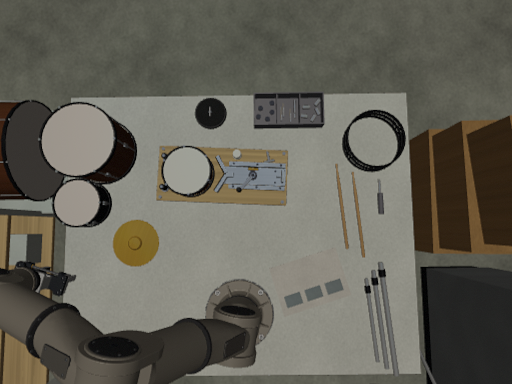

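```bash
cat > h.py <<'E'
import numpy as np
from station import camera_model
def at(n,rc,z):
    m=camera_model(n);d=m["R"].T@np.linalg.solve(m["K"],[rc[1],rc[0],1]);c=-m["R"].T@m["t"]
    return c+d*(z-c[2])/d[2]
def px(n,X):
    m=camera_model(n);p=m["K"]@(m["R"]@np.asarray(X,float)+m["t"]);return p[:2]/p[2]
E
python3 - <<'E'
from h import *
z=dict(cradle=0,drum=.018,jaw=.028,push_plate=.06,lever_knob=.061,cam_pivot=.055,grease_jar=.018,drum_key=.018)
S=dict(cradle=(211.4,308.9),drum=(201.9,348.7),jaw=(204.9,311.1),push_plate=(217,227.5),lever_knob=(188.5,285.8),cam_pivot=(212.2,270),grease_jar=(236.5,294.2),drum_key=(248.8,258.6))
T=dict(cradle=(175.7,222.4),drum=(174.9,189.9),jaw=(175.2,220),push_plate=(174,282.5)[::1],lever_knob=(187.5,235.9),cam_pivot=(174,252.9),grease_jar=(154.3,235.7),drum_key=(156.4,266.2))
for k in z: print(k,at("scene",S[k],z[k]).round(4),at("top",T[k],z[k]).round(4))
E
```

```text
cradle [0.5862 0.0679 0.    ] [0.5865 0.0673 0.    ]
drum [0.5972 0.1988 0.018 ] [0.5892 0.2058 0.018 ]
jaw [0.5802 0.0743 0.028 ] [0.5848 0.0746 0.028 ]
push_plate [ 0.5688 -0.1966  0.06  ] [ 0.582 -0.191  0.06 ]
lever_knob [0.5187 0.0071 0.061 ] [0.5274 0.0046 0.061 ]
cam_pivot [ 0.5851 -0.0657  0.055 ] [ 0.5843 -0.0669  0.055 ]
grease_jar [ 0.668  -0.0118  0.018 ] [0.6769 0.0074 0.018 ]
drum_key [ 0.6781 -0.1291  0.018 ] [ 0.6659 -0.1247  0.018 ]
```

```bash
python3 - <<'E'
import cv2
a=cv2.imread("pics/top0.png")[135:215,145:300];cv2.imwrite("pics/topc.png",cv2.resize(a,None,fx=5,fy=5,interpolation=cv2.INTER_CUBIC))
a=cv2.imread("pics/scene0.png")[150:265,210:410];cv2.imwrite("pics/scc.png",cv2.resize(a,None,fx=4,fy=4,interpolation=cv2.INTER_CUBIC))
E
```

```text
(no output)
```

View pics/topc.png

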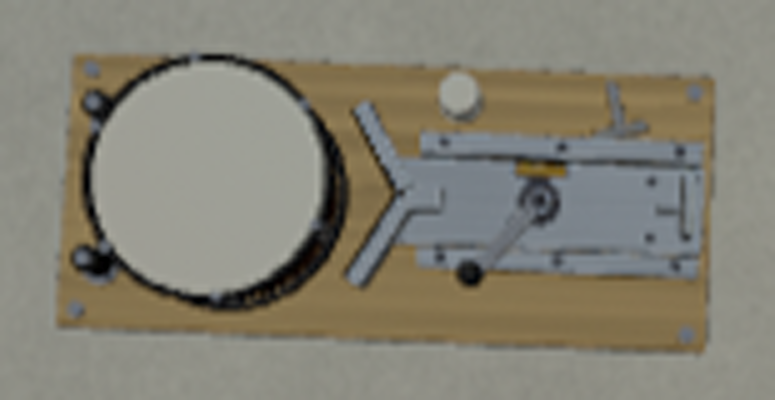

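View pics/scc.png

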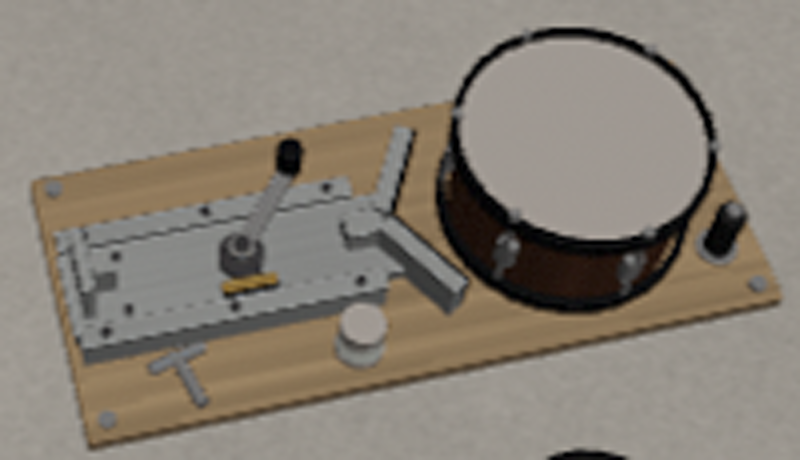

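The crop shows the plate corners at (160,146), (287.6,150.4), (286.2,205.4) and (156.4,200.4). The knob is at about (239,189), the hub at (252.6,175), and the back plate is at column ~282.

```bash
cat >> h.py <<'E'
def fitT(pts,n="top"):
    # cradle-frame (x,y,z) <-> pixel (col,row) ; solve cradle pose x0,y0,yaw
    from scipy.optimize import least_squares
    def f(p):
        c,s=np.cos(p[2]),np.sin(p[2]);r=[]
        for (n,X,uv) in pts: r+=list(px(n,[p[0]+c*X[0]-s*X[1],p[1]+s*X[0]+c*X[1],X[2]])-uv)
        return r
    o=least_squares(f,[.586,.067,0]);return o.x,o.fun
E
python3 - <<'E'
from h import *
t=lambda u,v:np.array([145+(u-.5)/5-0+0,135+(v-.5)/5])
s=lambda u,v:np.array([210+u/4,150+v/4])
P=[("top",(.12,.28,.018),t(75,55)),("top",(.12,-.28,.018),t(713,77)),("top",(-.12,-.28,.018),t(706,350)),("top",(-.12,.28,.018),t(57,327))]
Q=[("scene",(.12,.28,.018),s(780,300)),("scene",(.12,-.28,.018),s(88,445)),("scene",(-.12,-.28,.018),s(32,184))]
for L in(P,Q,P+Q):
    p,r=fitT(L);print(p[:2].round(4),np.degrees(p[2]).round(2),np.abs(r).max().round(2))
p=fitT(P+Q)[0]
def cr(X):
    d=X[:2]-p[:2];c,si=np.cos(p[2]),np.sin(p[2]);return np.round([c*d[0]+si*d[1],-si*d[0]+c*d[1]],4)
for nm,n,uv,z in[("hub","top",t(538,200),.055),("hub","scene",s(241,243),.055),("knobtop","top",t(470,270),.078),("knobtop","scene",s(290,143),.078),("plate top","top",t(684,207),.08),("jar","top",t(460,95),.06),("drumtop","top",t(208,177),.123),("drumtop","scene",s(585,137),.123)]:
    X=at(n,uv[::-1],z);print(nm,n,X.round(4),cr(X))
E
```

```text
[0.5865 0.0658] -2.74 0.52
[0.5913 0.0679] -2.98 1.4
[0.589  0.0671] -2.79 1.6
hub top [ 0.5805 -0.0652  0.055 ] [-0.002  -0.1325]
hub scene [ 0.5804 -0.0635  0.055 ] [-0.0022 -0.1308]
knobtop top [ 0.5196 -0.0089  0.078 ] [-0.0656 -0.0793]
knobtop scene [ 0.5164 -0.0042  0.078 ] [-0.0691 -0.0748]
plate top top [ 0.5696 -0.1862  0.08  ] [-0.007 -0.254]
jar top [ 6.7e-01 -4.0e-04  6.0e-02] [ 0.0842 -0.0635]
drumtop top [0.5928 0.1989 0.123 ] [-0.0026  0.1319]
drumtop scene [0.6001 0.2017 0.123 ] [0.0045 0.135 ]
```

```bash
python3 -m jog '0 0 0 0 0 -7.37 0; 0 0 0 0 0 -7.37 0; 0 -42 0 -24 0 0 0; 0 -42 0 -24 0 0 0; 0 -42 0 -24 0 0 0' 10; python3 -m jog '0 -42 0 -24 0 0 0; 0 -42 0 -24 0 0 0; 0 -42 0 -24 0 0 0; 0 -42 0 -24 0 0 0; 0 -42 0 -24 0 0 0'
```

```text
time: 1.6
tool_pos: [0.2691, 0.5129, 0.2223]
tcp_rot: [-90.0, 0.0, 87.3]
contact_force: [0.3, -0.4, 0.5]
grip_width: 0.612
time: 2.1
tool_pos: [0.379, 0.2973, 0.2228]
tcp_rot: [-90.0, -0.0, 87.3]
contact_force: [1.2, -0.4, 0.4]
grip_width: 0.186
```

```bash
cat >> h.py <<'E'
def tool():
    from station import robot
    o=robot.get_obs();d=o["tool_pos"][:2]-[.588,.067];a=np.radians(-2.75);c,s=np.cos(a),np.sin(a)
    print("t",round(o["time"],2),"pos",o["tool_pos"].round(4),"cr",np.round([c*d[0]+s*d[1],-s*d[0]+c*d[1]],4),"rot",o["tcp_rot"].round(2),"F",o["contact_force"].round(1),"q",o["q"].round(0),round(o["grip_width"],2))
E
python3 -c "
from h import *
tool()"
```

```text
t 2.1 pos [0.379  0.2973 0.2228] cr [-0.2198  0.22  ] rot [-9.002e+01 -4.000e-02  8.727e+01] F [ 1.2 -0.4  0.4] q [-56.   6.  11. 117.  -1.  57.  43.] 0.19
```

```bash
python3 -m jog '0 -42 0 -25 0 0 0; 0 -42 0 -25 0 0 0; 0 -42 0 -25 0 0 0; 0 -42 0 -25 0 0 0; 0 -42 0 -25 0 0 0' ; python3 -m jog '0 0 0 0 0 0 0'; python3 -c "
from h import *
tool()"
```

```text
time: 2.6
tool_pos: [0.4939, 0.0815, 0.2229]
tcp_rot: [-90.0, -0.0, 87.3]
contact_force: [0.2, 1.1, -0.4]
grip_width: 0.005
time: 2.7
tool_pos: [0.4953, 0.0776, 0.2229]
tcp_rot: [-90.1, 0.1, 86.8]
contact_force: [-0.3, 1.0, 1.1]
grip_width: 0.003
t 2.7 pos [0.4953 0.0776 0.2229] cr [-0.0931  0.0061] rot [-9.009e+01  6.000e-02  8.685e+01] F [-0.3  1.   1.1] q [-37.   8.  23. 115.  -4.  58.  75.] 0.0
```

```bash
python3 -m jog '0 -40 0 -23 0 0 0; 0 -4 45 -3 0 0 0; 0 0 35 0 0 0 0; 0 0 0 0 0 0 0' ; python3 -c "
from h import *
tool()
from station import *
import cv2
for n in('top','scene'):
    im=camera(n);X=robot.get_obs()['tool_pos'];u,v=px(n,X).astype(int);a=im[max(v-60,0):v+60,max(u-80,0):u+80];cv2.imwrite(f'pics/{n}1.png',cv2.resize(a,None,fx=4,fy=4,interpolation=cv2.INTER_CUBIC));print(u,v)
"
```

```text
time: 3.1
tool_pos: [0.5147, 0.0378, 0.1392]
tcp_rot: [-89.7, 0.1, 87.3]
contact_force: [-0.4, -0.9, 0.2]
grip_width: 0.004
t 3.1 pos [0.5147 0.0378 0.1392] cr [-0.0718 -0.0327] rot [-89.67   0.13  87.26] F [-0.4 -0.9  0.2] q [-32.  16.  24. 118.  -9.  48.  85.] 0.0
226 188
297 170
```

View pics/top1.png

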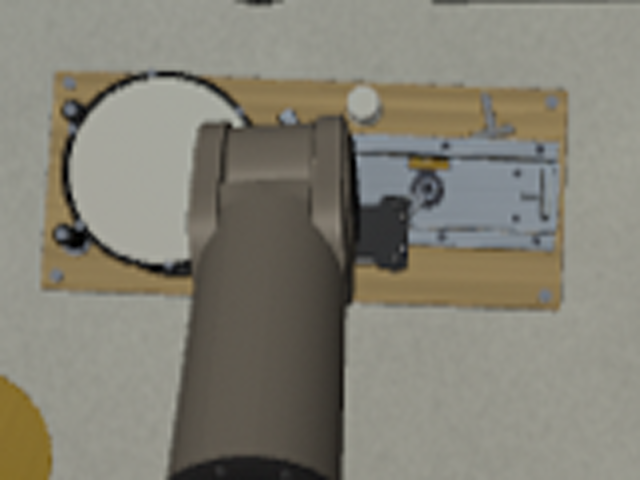

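View pics/scene1.png

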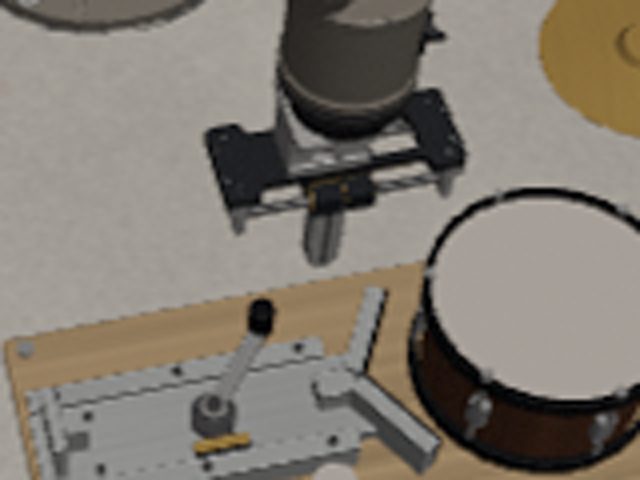

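```bash
python3 -m jog '0 0 35 -2 0 0 0; 0 0 29 -2 0 0 0; 0 0 0 0 0 0 0' ; python3 -c "
from h import *
tool()
from station import *
import cv2
for n in('scene',):
    im=camera(n);X=robot.get_obs()['tool_pos'];u,v=px(n,X).astype(int);a=im[max(v-45,0):v+45,max(u-60,0):u+60];cv2.imwrite(f'pics/{n}2.png',cv2.resize(a,None,fx=6,fy=6,interpolation=cv2.INTER_CUBIC));print(u,v)
"
```

```text
time: 3.5
tool_pos: [0.5206, 0.0385, 0.0779]
tcp_rot: [-89.9, 0.0, 87.3]
contact_force: [-0.2, -0.1, -0.0]
grip_width: 0.005
t 3.5 pos [0.5206 0.0385 0.0779] cr [-0.066  -0.0317] rot [-8.989e+01  3.000e-02  8.733e+01] F [-0.2 -0.1 -0. ] q [-29.  22.  22. 120. -13.  40.  88.] 0.0
295 183
```

View pics/scene2.png

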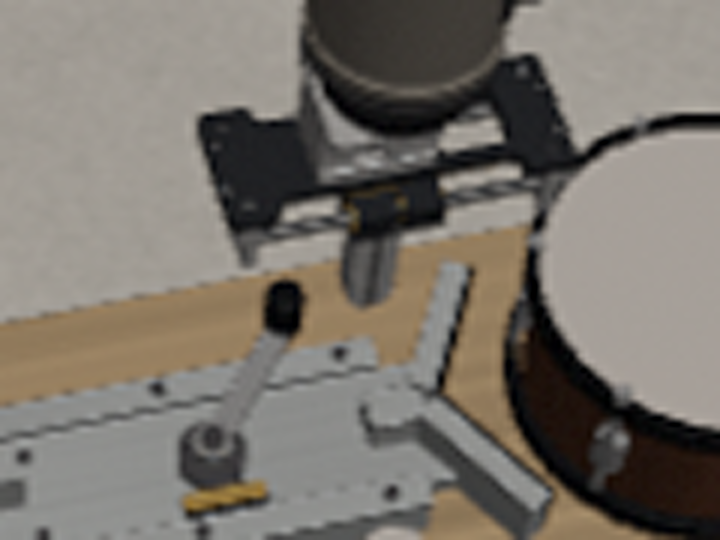

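```bash
python3 -m jog '0 -14 5 0 0 0 0; 0 -8 0 2 0 0 0; 0 -8 0 6 0 0 0; 0 -7 0 5 0 0 0; 0 0 0 0 0 0 0' ; python3 -c "
from h import *
tool()"
```

```text
time: 4.05
tool_pos: [0.5063, 0.002, 0.0755]
tcp_rot: [-90.1, -0.1, 87.3]
contact_force: [-0.6, 1.4, -0.1]
grip_width: 0.009
t 4.05 pos [0.5063 0.002  0.0755] cr [-0.0785 -0.0689] rot [-90.06  -0.1   87.26] F [-0.6  1.4 -0.1] q [-26.  21.  22. 122. -13.  39.  92.] 0.01
```

```bash
python3 -m jog '0 -9 0 2 0 0 0; 0 -9 0 2 0 0 0; 0 -11 0 2 0 0 0; 0 -11 0 1 0 0 0; 0 0 0 0 0 0 0' ; python3 -c "
from h import *
tool()
from station import *
import cv2
for n in('scene',):
    im=camera(n);X=robot.get_obs()['tool_pos'];u,v=px(n,X).astype(int);a=im[max(v-45,0):v+45,max(u-60,0):u+60];cv2.imwrite(f'pics/{n}3.png',cv2.resize(a,None,fx=6,fy=6,interpolation=cv2.INTER_CUBIC));print(u,v)
"
```

```text
time: 4.55
tool_pos: [0.4979, -0.0393, 0.0748]
tcp_rot: [-90.1, -0.0, 87.2]
contact_force: [0.4, 0.8, 0.2]
grip_width: 0.005
t 4.55 pos [ 0.4979 -0.0393  0.0748] cr [-0.0849 -0.1105] rot [-9.010e+01 -1.000e-02  8.717e+01] F [0.4 0.8 0.2] q [-22.  21.  23. 123. -13.  39.  97.] 0.01
270 184
```

View pics/scene3.png

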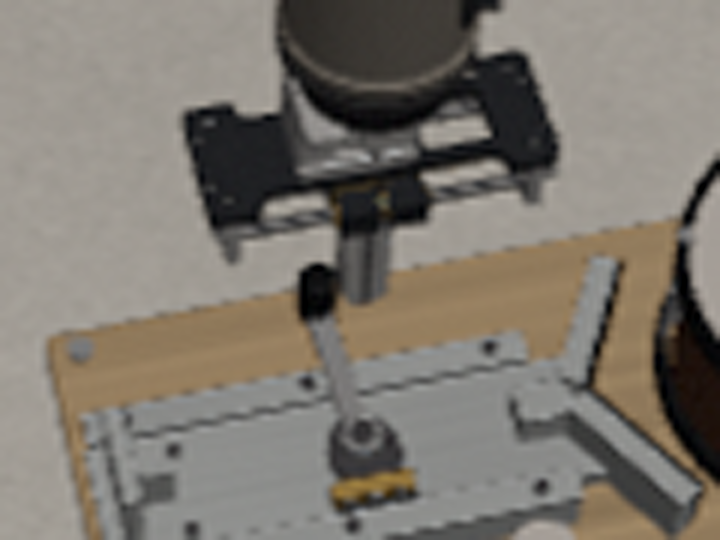

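```bash
python3 -m jog '0 -10 0 -1 0 0 0; 0 -10 0 -2 0 0 0; 0 -10 0 -4 0 0 0; 0 -10 0 -4 0 0 0; 0 0 0 0 0 0 0' ; python3 -m jog '0 -8 0 -6 0 0 0; 0 -6 0 -4 0 0 0; 0 0 0 0 0 0 0'; python3 -c "
from h import *
tool()"
```

```text
time: 5.1
tool_pos: [0.5072, -0.0804, 0.0735]
tcp_rot: [-90.0, 0.0, 87.2]
contact_force: [0.9, -0.2, -0.7]
grip_width: 0.001
time: 5.4
tool_pos: [0.5165, -0.0938, 0.0735]
tcp_rot: [-90.0, 0.0, 87.2]
contact_force: [0.5, 0.0, -0.3]
grip_width: 0.009
t 5.4 pos [ 0.5165 -0.0938  0.0735] cr [-0.0637 -0.1641] rot [-9.003e+01  3.000e-02  8.723e+01] F [ 0.5  0.  -0.3] q [-16.  23.  23. 120. -14.  40. 104.] 0.01
```

Near the end; I push in small steps until the stop is felt.

```bash
python3 -m jog '0 -2 0 -1 0 0 0; 0 0 0 0 0 0 0'; python3 -m jog '0 -2 0 -1 0 0 0; 0 0 0 0 0 0 0';python3 -m jog '0 -2 0 0 0 0 0; 0 0 0 0 0 0 0'; python3 -c "
from h import *
tool()
from station import *
import cv2
for n in('scene',):
    im=camera(n);X=robot.get_obs()['tool_pos'];u,v=px(n,X).astype(int);a=im[max(v-45,0):v+45,max(u-60,0):u+60];cv2.imwrite(f'pics/{n}4.png',cv2.resize(a,None,fx=6,fy=6,interpolation=cv2.INTER_CUBIC));print(u,v)
"
```

```text
time: 5.6
tool_pos: [0.5169, -0.0949, 0.0735]
tcp_rot: [-90.0, 0.0, 87.3]
contact_force: [0.0, -0.2, -0.1]
grip_width: 0.004
time: 5.8
tool_pos: [0.5174, -0.0966, 0.0734]
tcp_rot: [-90.0, -0.0, 87.3]
contact_force: [-2.6, 5.2, 0.8]
grip_width: 0.006
time: 6.0
tool_pos: [0.5173, -0.0987, 0.0734]
tcp_rot: [-90.0, -0.0, 87.3]
contact_force: [-1.9, 3.4, 0.5]
grip_width: 0.005
t 6.0 pos [ 0.5173 -0.0987  0.0734] cr [-0.0627 -0.1689] rot [-8.997e+01 -2.000e-02  8.729e+01] F [-1.9  3.4  0.5] q [-15.  23.  23. 119. -14.  40. 104.] 0.01
253 193
```

View pics/scene4.png

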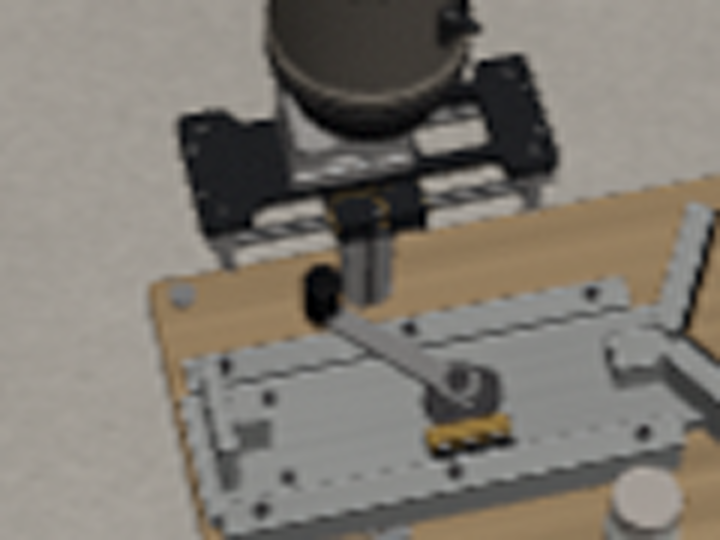

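```bash
python3 -m jog '0 8 0 0 0 0 0; 0 2 -45 0 0 0 0; 0 -44 -5 -20 0 0 0; 0 -44 0 -20 0 0 0; 0 -44 0 -20 0 0 0'; python3 -m jog '0 0 0 0 0 0 0; 0 0 0 0 0 0 0';python3 -c "
from h import *
tool()
from station import *
import cv2
for n in('scene','top'):
    im=camera(n);u,v=(270,210) if n=='scene' else (240,180);a=im[max(v-55,0):v+55,max(u-70,0):u+70];cv2.imwrite(f'pics/{n}5.png',cv2.resize(a,None,fx=5,fy=5,interpolation=cv2.INTER_CUBIC));
    for t in('push_plate','cam_pivot','lever_knob'):
        for d in mark_of(t,n)[:1]: print(n,t,d['location'],round(d['confidence'],2),at(n,d['location'],dict(push_plate=.06,cam_pivot=.055,lever_knob=.061)[t]).round(4))
"
```

```text
time: 6.55
tool_pos: [0.5732, -0.2246, 0.1244]
tcp_rot: [-90.1, 0.0, 87.4]
contact_force: [0.8, 1.3, 0.1]
grip_width: 0.003
time: 6.75
tool_pos: [0.5717, -0.2247, 0.1232]
tcp_rot: [-90.0, 0.0, 87.2]
contact_force: [0.6, 1.1, 0.5]
grip_width: 0.006
t 6.75 pos [ 0.5717 -0.2247  0.1232] cr [-0.0023 -0.2921] rot [-8.999e+01  5.000e-02  8.716e+01] F [0.6 1.1 0.5] q [ -4.  27.  26. 106. -15.  50. 116.] 0.01
scene push_plate [220.1, 228.4] 0.93 [ 0.58   -0.1966  0.06  ]
scene cam_pivot [211.5, 272.2] 0.76 [ 0.5846 -0.0585  0.055 ]
scene lever_knob [202.0, 248.2] 0.72 [ 0.5347 -0.1215  0.061 ]
top push_plate [199.8, 377.9] 0.69 [ 0.469  -0.5849  0.06  ]
top cam_pivot [174.5, 253.2] 0.63 [ 0.5822 -0.0682  0.055 ]
top lever_knob [187.9, 260.5] 0.69 [ 0.5245 -0.0981  0.061 ]
```

View pics/scene5.png

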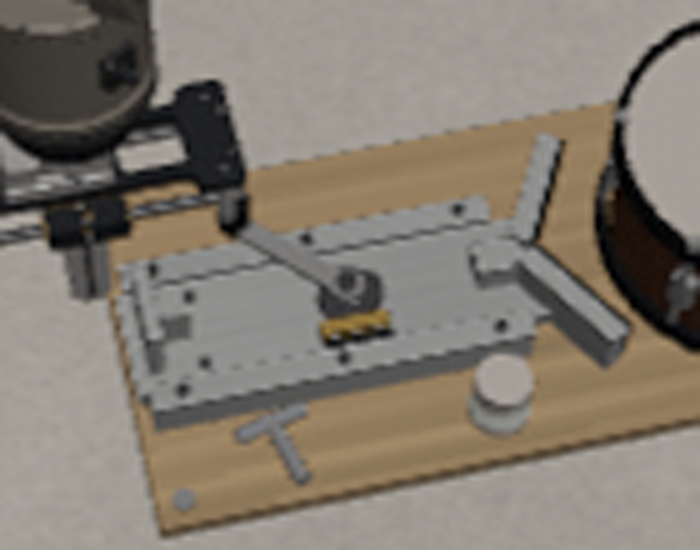

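View pics/top5.png

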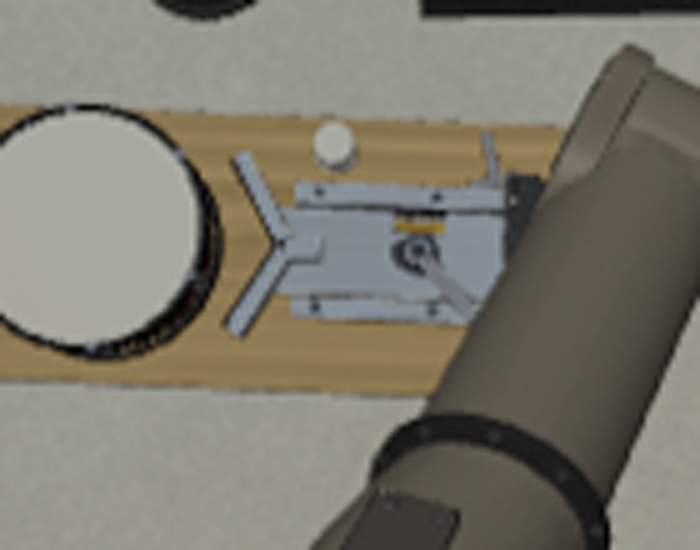

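```bash
python3 -m jog '0 0 30 0 0 0 0; 0 0 30 -1 0 0 0; 0 5 0 -1 0 0 0; 0 0 0 0 0 0 0';python3 -c "
from h import *
tool()
from station import *
import cv2
for n in('scene',):
    im=camera(n);u,v=(240,210);a=im[max(v-45,0):v+45,max(u-60,0):u+60];cv2.imwrite(f'pics/{n}6.png',cv2.resize(a,None,fx=6,fy=6,interpolation=cv2.INTER_CUBIC));
"
```

```text
time: 7.55
tool_pos: [0.5741, -0.2179, 0.0638]
tcp_rot: [-90.0, -0.0, 87.3]
contact_force: [-0.3, -0.2, 1.1]
grip_width: 0.007
t 7.55 pos [ 0.5741 -0.2179  0.0638] cr [-2.000e-04 -2.852e-01] rot [-8.995e+01 -2.000e-02  8.732e+01] F [-0.3 -0.2  1.1] q [ -3.  31.  24. 108. -17.  44. 117.] 0.01
```

View pics/scene6.png

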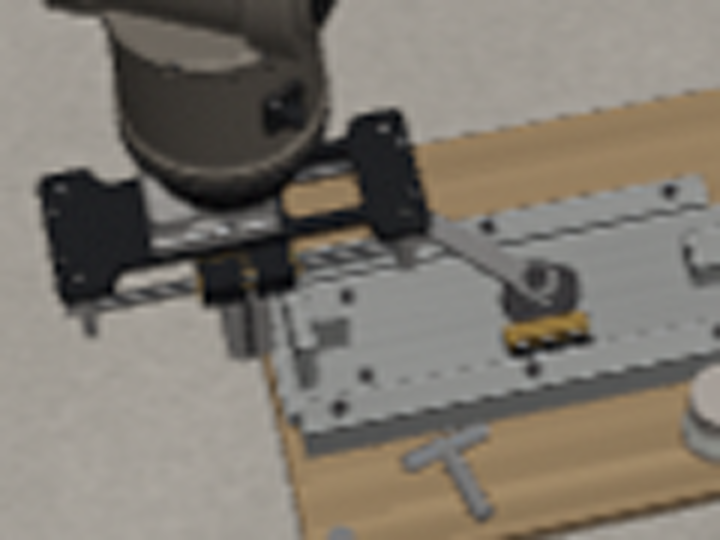

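```bash
python3 -m jog '0 5 0 0 0 0 0; 0 4 0 0 0 0 0; 0 4 0 0 0 0 0; 0 4 0 0 0 0 0; 0 4 0 0 0 0 0';python3 -m jog '0 4 0 0 0 0 0; 0 4 0 0 0 0 0; 0 3 0 0 0 0 0; 0 3 0 0 0 0 0; 0 3 0 0 0 0 0'; python3 -m jog '0 2 0 0 0 0 0; 0 2 0 0 0 0 0; 0 0 0 0 0 0 0'; python3 -c "
from h import *
tool()"
```

```text
time: 8.1
tool_pos: [0.5755, -0.1984, 0.0644]
tcp_rot: [-90.1, 0.1, 87.2]
contact_force: [1.3, -5.2, 3.5]
grip_width: 0.002
time: 8.6
tool_pos: [0.5764, -0.1814, 0.0643]
tcp_rot: [-90.1, 0.1, 87.2]
contact_force: [1.7, -5.0, 4.2]
grip_width: 0.007
time: 8.9
tool_pos: [0.5765, -0.1776, 0.0642]
tcp_rot: [-90.1, 0.1, 87.2]
contact_force: [1.9, -5.7, 4.2]
grip_width: 0.006
t 8.9 pos [ 0.5765 -0.1776  0.0642] cr [ 2.000e-04 -2.448e-01] rot [-9.009e+01  7.000e-02  8.725e+01] F [ 1.9 -5.7  4.2] q [ -7.  30.  24. 110. -17.  43. 113.] 0.01
```

```bash
python3 -m jog '0 2 0 0 0 0 0; 0 2 0 0 0 0 0; 0 0 0 0 0 0 0';python3 -m jog '0 2 0 0 0 0 0; 0 2 0 0 0 0 0; 0 0 0 0 0 0 0';python3 -m jog '0 1 0 0 0 0 0; 0 1 0 0 0 0 0; 0 0 0 0 0 0 0'; python3 -c "
from h import *
tool()"
```

```text
time: 9.2
tool_pos: [0.5767, -0.1738, 0.0642]
tcp_rot: [-90.1, 0.1, 87.2]
contact_force: [1.9, -7.1, 3.7]
grip_width: 0.006
time: 9.5
tool_pos: [0.5769, -0.1698, 0.0642]
tcp_rot: [-90.1, 0.1, 87.2]
contact_force: [1.5, -8.3, 3.1]
grip_width: 0.006
time: 9.8
tool_pos: [0.577, -0.168, 0.0642]
tcp_rot: [-90.1, 0.1, 87.2]
contact_force: [2.3, -7.6, 2.8]
grip_width: 0.009
t 9.8 pos [ 0.577  -0.168   0.0642] cr [ 0.0003 -0.2353] rot [-9.011e+01  9.000e-02  8.722e+01] F [ 2.3 -7.6  2.8] q [ -8.  30.  24. 110. -17.  43. 112.] 0.01
```

```bash
for i in 1 ; do python3 -m jog '0 1 0 0 0 0 0; 0 1 0 0 0 0 0; 0 0 0 0 0 0 0';python3 -m jog '0 1 0 0 0 0 0; 0 0 0 0 0 0 0';python3 -m jog '0 1 0 0 0 0 0; 0 0 0 0 0 0 0'; done; python3 -c "
from h import *
tool()"
```

```text
time: 10.1
tool_pos: [0.5771, -0.1661, 0.0642]
tcp_rot: [-90.1, 0.1, 87.2]
contact_force: [1.0, -7.8, 2.7]
grip_width: 0.008
time: 10.3
tool_pos: [0.5771, -0.1651, 0.0642]
tcp_rot: [-90.1, 0.1, 87.2]
contact_force: [1.0, -8.6, 2.6]
grip_width: 0.004
time: 10.5
tool_pos: [0.5772, -0.1641, 0.0642]
tcp_rot: [-90.1, 0.1, 87.2]
contact_force: [2.6, -7.5, 2.9]
grip_width: 0.005
t 10.5 pos [ 0.5772 -0.1641  0.0642] cr [ 0.0003 -0.2313] rot [-9.011e+01  9.000e-02  8.722e+01] F [ 2.6 -7.5  2.9] q [ -9.  30.  24. 110. -17.  43. 112.] 0.0
```

```bash
python3 -m jog '0 1 0 0 0 0 0; 0 0 0 0 0 0 0';python3 -m jog '0 1 0 0 0 0 0; 0 0 0 0 0 0 0';python3 -m jog '0 1 0 0 0 0 0; 0 0 0 0 0 0 0'; python3 -c "
from h import *
tool()
from station import *
import cv2
for n in('scene','top'):
    im=camera(n);u,v=(315,200) if n=='scene' else (215,180);a=im[max(v-55,0):v+55,max(u-75,0):u+75];cv2.imwrite(f'pics/{n}7.png',cv2.resize(a,None,fx=5,fy=5,interpolation=cv2.INTER_CUBIC));
"
```

```text
time: 10.7
tool_pos: [0.5773, -0.1632, 0.0642]
tcp_rot: [-90.1, 0.1, 87.2]
contact_force: [2.2, -8.5, 2.9]
grip_width: 0.004
time: 10.9
tool_pos: [0.5773, -0.1631, 0.0642]
tcp_rot: [-90.1, 0.2, 87.2]
contact_force: [1.8, -12.4, 2.2]
grip_width: 0.003
time: 11.1
tool_pos: [0.5773, -0.1631, 0.0643]
tcp_rot: [-90.1, 0.2, 87.1]
contact_force: [2.3, -18.5, 0.2]
grip_width: 0.006
t 11.1 pos [ 0.5773 -0.1631  0.0643] cr [ 0.0003 -0.2303] rot [-90.15   0.21  87.14] F [  2.3 -18.5   0.2] q [ -9.  30.  24. 110. -17.  43. 112.] 0.01
```

View pics/scene7.png

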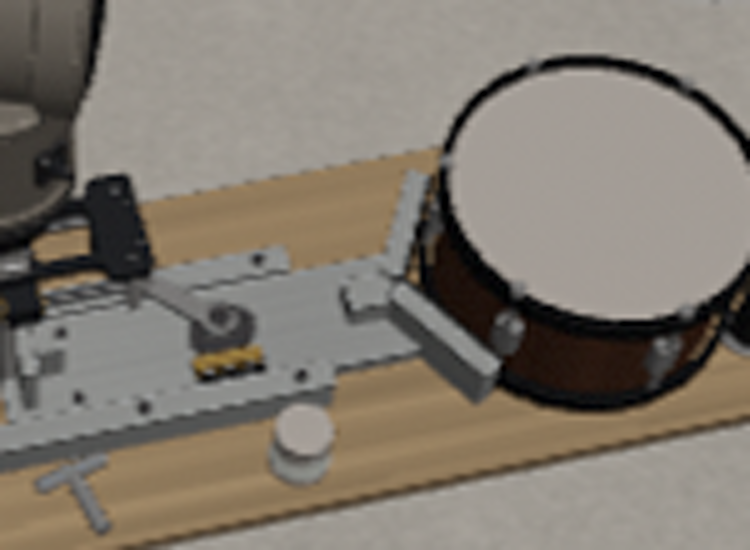

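View pics/top7.png

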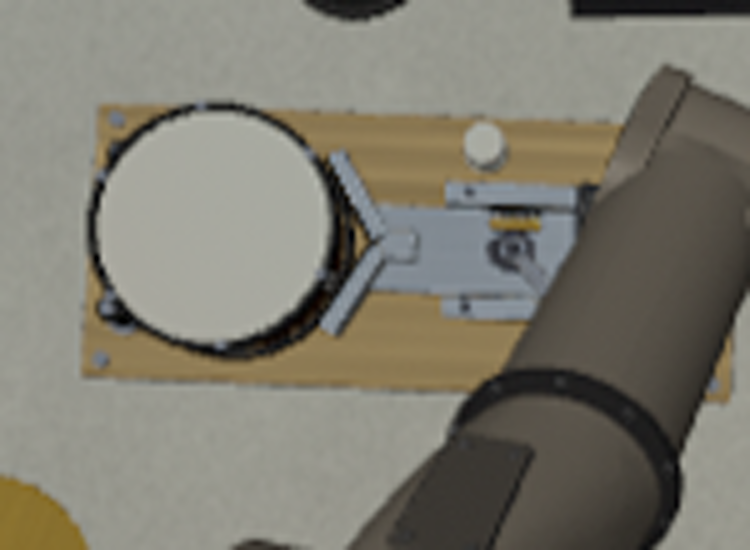

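```bash
python3 -m jog '0 1 0 0 0 0 0; 0 0 0 0 0 0 0'; python3 -m jog '0 -6 0 0 0 0 0; 0 -4 -30 0 0 0 0; 0 0 -25 0 0 0 0; 0 28 0 33 0 0 0; 0 28 0 33 0 0 0';python3 -m jog '0 0 0 0 0 0 0; 0 0 0 0 0 0 0';python3 -c "
from h import *
tool()
from station import *
import cv2
for n in('scene','top'):
    im=camera(n);u,v=(285,200) if n=='scene' else (235,180);a=im[max(v-50,0):v+50,max(u-65,0):u+65];cv2.imwrite(f'pics/{n}8.png',cv2.resize(a,None,fx=6,fy=6,interpolation=cv2.INTER_CUBIC));
    for t in('push_plate','cam_pivot','lever_knob'):
        for d in mark_of(t,n)[:1]: print(n,t,d['location'],round(d['confidence'],2),at(n,d['location'],dict(push_plate=.06,cam_pivot=.055,lever_knob=.061)[t]).round(4))
"
```

```text
time: 11.4
tool_pos: [0.5773, -0.163, 0.0643]
tcp_rot: [-90.2, 0.3, 87.1]
contact_force: [2.3, -22.0, -2.3]
grip_width: 0.002
time: 11.9
tool_pos: [0.5126, -0.1092, 0.1189]
tcp_rot: [-90.0, -0.0, 87.2]
contact_force: [0.7, 0.5, -0.8]
grip_width: 0.005
time: 12.1
tool_pos: [0.513, -0.1086, 0.1189]
tcp_rot: [-90.0, -0.1, 87.4]
contact_force: [0.9, -1.0, -0.2]
grip_width: 0.006
t 12.1 pos [ 0.513  -0.1086  0.1189] cr [-0.0665 -0.179 ] rot [-9.002e+01 -5.000e-02  8.738e+01] F [ 0.9 -1.  -0.2] q [-17.  19.  26. 118. -12.  45. 104.] 0.01
scene push_plate [217.1, 240.7] 0.7 [ 0.5801 -0.158   0.06  ]
scene cam_pivot [206.7, 284.3] 0.54 [ 0.5783 -0.017   0.055 ]
scene lever_knob [195.8, 264.5] 0.48 [ 0.5266 -0.066   0.061 ]
top cam_pivot [171.7, 245.4] 0.37 [ 0.5945 -0.0354  0.055 ]
top lever_knob [214.0, 354.6] 0.29 [ 0.4112 -0.4859  0.061 ]
```

View pics/scene8.png

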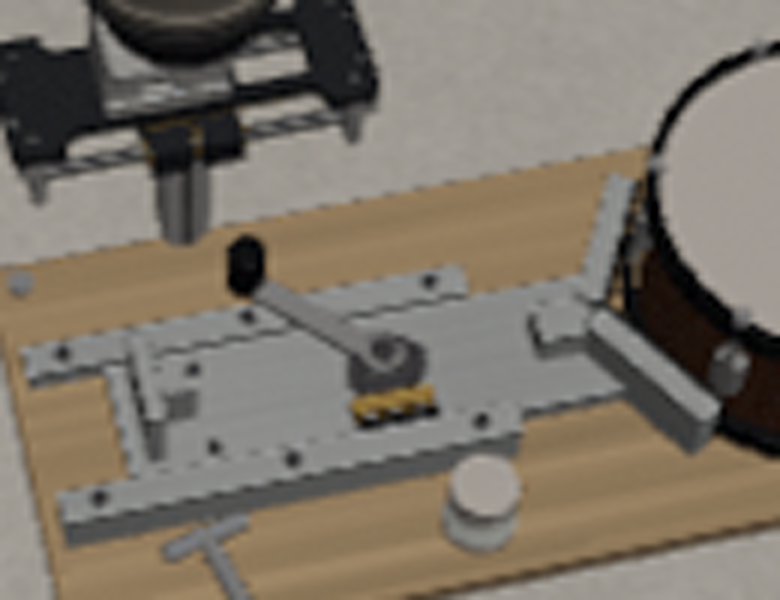

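```bash
python3 -m jog '0 -3 25 0 0 0 0; 0 0 20 0 0 0 0; 0 0 0 0 0 0 0; 0 6 0 0 0 0 0; 0 0 0 0 0 0 0';python3 -m jog '0 6 0 0 0 0 0; 0 8 0 4 0 0 0; 0 7 0 4 0 0 0; 0 0 0 0 0 0 0';python3 -c "
from h import *
tool()
from station import *
import cv2
for n in('scene',):
    im=camera(n);u,v=(285,200) if n=='scene' else (235,180);a=im[max(v-50,0):v+50,max(u-65,0):u+65];cv2.imwrite(f'pics/{n}9.png',cv2.resize(a,None,fx=6,fy=6,interpolation=cv2.INTER_CUBIC));
"
```

```text
time: 13.0
tool_pos: [0.5139, -0.1061, 0.0743]
tcp_rot: [-90.1, -0.0, 87.3]
contact_force: [-0.3, 0.3, -0.3]
grip_width: 0.006
time: 13.4
tool_pos: [0.5056, -0.0844, 0.0738]
tcp_rot: [-90.0, -0.0, 87.3]
contact_force: [0.7, -0.2, -0.0]
grip_width: 0.005
t 13.4 pos [ 0.5056 -0.0844  0.0738] cr [-0.0751 -0.1552] rot [-8.998e+01 -1.000e-02  8.732e+01] F [ 0.7 -0.2 -0. ] q [-18.  22.  25. 121. -14.  39. 103.] 0.0
```

View pics/scene9.png

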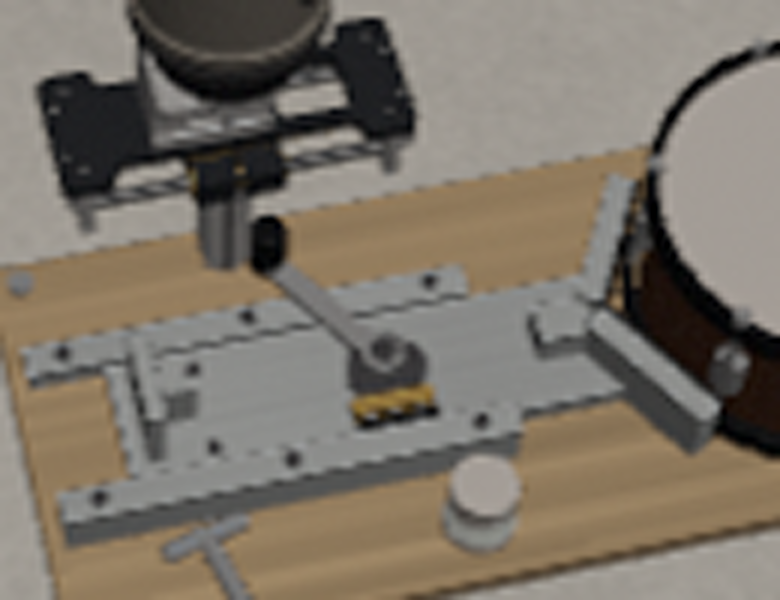

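```bash
python3 -m jog '0 10 0 4 0 0 0; 0 11 0 3 0 0 0; 0 11 0 2 0 0 0; 0 11 0 1 0 0 0; 0 0 0 0 0 0 0';python3 -m jog '0 11 0 -1 0 0 0; 0 11 0 -2 0 0 0; 0 0 0 0 0 0 0';python3 -c "
from h import *
tool()
from station import *
import cv2
for n in('scene',):
    im=camera(n);u,v=(285,200) if n=='scene' else (235,180);a=im[max(v-50,0):v+50,max(u-65,0):u+65];cv2.imwrite(f'pics/{n}10.png',cv2.resize(a,None,fx=6,fy=6,interpolation=cv2.INTER_CUBIC));
"
```

```text
time: 13.95
tool_pos: [0.4986, -0.04, 0.0735]
tcp_rot: [-90.0, -0.0, 87.4]
contact_force: [-0.5, -0.2, -0.1]
grip_width: 0.005
time: 14.25
tool_pos: [0.5026, -0.0192, 0.0734]
tcp_rot: [-90.0, -0.0, 87.3]
contact_force: [0.1, -0.3, 0.3]
grip_width: 0.007
t 14.25 pos [ 0.5026 -0.0192  0.0734] cr [-0.0811 -0.0902] rot [-90.    -0.    87.33] F [ 0.1 -0.3  0.3] q [-25.  21.  24. 122. -14.  39.  95.] 0.01
```

View pics/scene10.png

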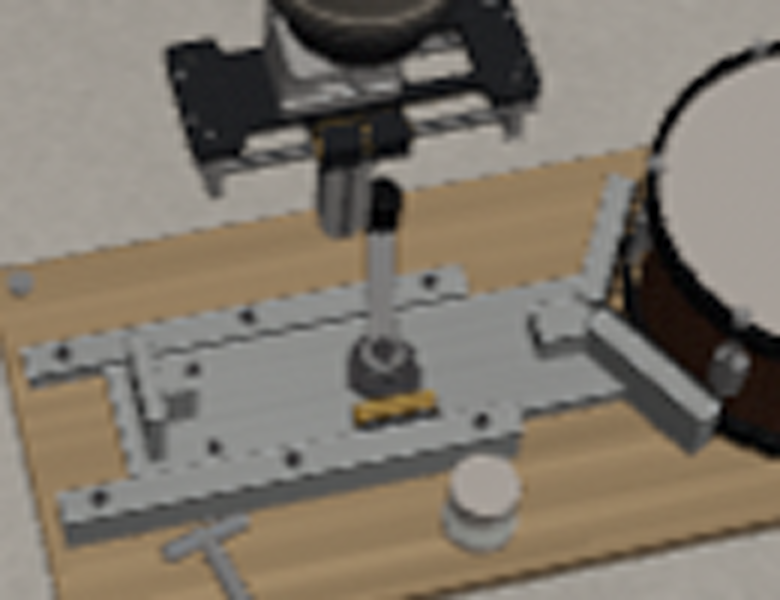

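```bash
python3 -m jog '0 10 0 -3 0 0 0; 0 10 0 -5 0 0 0; 0 6 0 -4 0 0 0; 0 5 0 -4 0 0 0; 0 0 0 0 0 0 0';python3 -m jog '0 3 0 -3 0 0 0; 0 0 0 0 0 0 0';python3 -m jog '0 2 0 -2 0 0 0; 0 0 0 0 0 0 0'; python3 -c "
from h import *
tool()"
```

```text
time: 14.8
tool_pos: [0.5196, 0.0097, 0.0732]
tcp_rot: [-89.9, 0.0, 87.2]
contact_force: [-2.9, -3.1, -0.4]
grip_width: 0.004
time: 15.0
tool_pos: [0.5227, 0.0123, 0.0733]
tcp_rot: [-89.9, 0.0, 87.2]
contact_force: [-2.5, -4.0, 0.3]
grip_width: 0.006
time: 15.2
tool_pos: [0.5246, 0.0139, 0.0733]
tcp_rot: [-89.9, 0.1, 87.2]
contact_force: [-5.3, -5.1, 1.7]
grip_width: 0.01
t 15.2 pos [0.5246 0.0139 0.0733] cr [-0.0608 -0.056 ] rot [-8.993e+01  5.000e-02  8.722e+01] F [-5.3 -5.1  1.7] q [-28.  23.  24. 120. -14.  40.  92.] 0.01
```

```bash
python3 -m jog '0 2 0 -1 0 0 0; 0 0 0 0 0 0 0';python3 -m jog '0 1 0 -1 0 0 0; 0 0 0 0 0 0 0';python3 -m jog '0 1 0 0 0 0 0; 0 0 0 0 0 0 0'; python3 -c "
from h import *
tool()"
```

```text
time: 15.4
tool_pos: [0.5259, 0.0157, 0.0733]
tcp_rot: [-90.0, 0.1, 87.2]
contact_force: [-1.9, -5.6, -0.3]
grip_width: 0.002
time: 15.6
tool_pos: [0.5266, 0.0166, 0.0733]
tcp_rot: [-89.9, 0.1, 87.2]
contact_force: [-4.1, -5.7, -0.1]
grip_width: 0.005
time: 15.8
tool_pos: [0.5268, 0.0171, 0.0733]
tcp_rot: [-90.0, 0.1, 87.2]
contact_force: [-2.7, -9.1, 0.8]
grip_width: 0.004
t 15.8 pos [0.5268 0.0171 0.0733] cr [-0.0587 -0.0528] rot [-89.96   0.09  87.18] F [-2.7 -9.1  0.8] q [-28.  23.  24. 119. -14.  40.  92.] 0.0
```

```bash
python3 -m jog '0 1 0 0 0 0 0; 0 0 0 0 0 0 0';python3 -m jog '0 1 0 0 0 0 0; 0 0 0 0 0 0 0';python3 -m jog '0 1 0 0 0 0 0; 0 0 0 0 0 0 0'; python3 -c "
from h import *
tool()
from station import *
import cv2
for n in('scene',):
    im=camera(n);u,v=(285,200) if n=='scene' else (235,180);a=im[max(v-50,0):v+50,max(u-65,0):u+65];cv2.imwrite(f'pics/{n}11.png',cv2.resize(a,None,fx=6,fy=6,interpolation=cv2.INTER_CUBIC));
"
```

```text
time: 16.0
tool_pos: [0.5276, 0.018, 0.0734]
tcp_rot: [-90.0, 0.1, 87.2]
contact_force: [1.6, -8.6, -4.3]
grip_width: 0.006
time: 16.2
tool_pos: [0.5281, 0.0188, 0.0735]
tcp_rot: [-90.1, 0.1, 87.2]
contact_force: [3.8, -11.1, -5.5]
grip_width: 0.008
time: 16.4
tool_pos: [0.5284, 0.0193, 0.0735]
tcp_rot: [-90.1, 0.1, 87.1]
contact_force: [6.2, -14.5, -7.8]
grip_width: 0.005
t 16.4 pos [0.5284 0.0193 0.0735] cr [-0.0572 -0.0505] rot [-90.12   0.13  87.14] F [  6.2 -14.5  -7.8] q [-28.  23.  24. 119. -14.  40.  91.] 0.0
```

View pics/scene11.png

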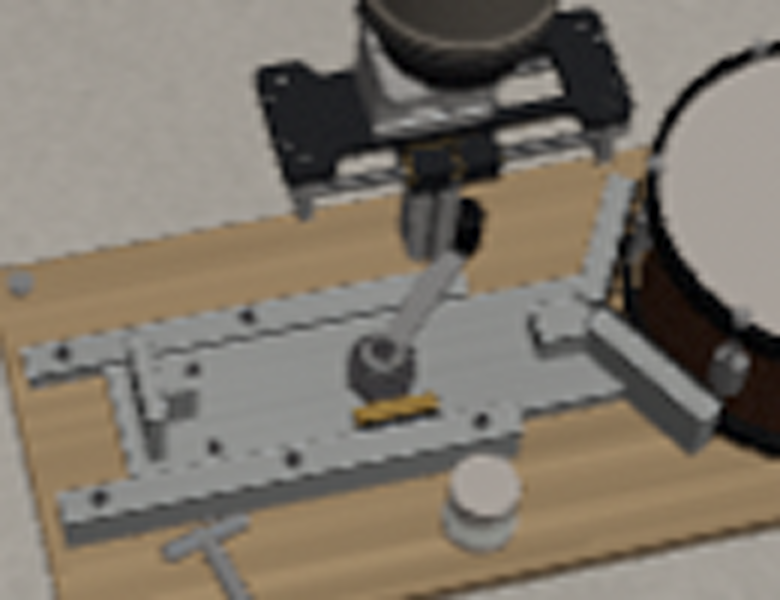

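```bash
python3 -m jog '0 -10 0 3 0 0 0; 0 0 0 10 0 0 0; 0 0 0 0 0 0 0'; python3 -c "
from h import *
tool()
from station import *
import cv2
for n in('scene',):
    im=camera(n);u,v=(290,195) if n=='scene' else (235,180);a=im[max(v-30,0):v+30,max(u-40,0):u+40];cv2.imwrite(f'pics/{n}12.png',cv2.resize(a,None,fx=9,fy=9,interpolation=cv2.INTER_CUBIC));
"
```

```text
time: 16.75
tool_pos: [0.5126, 0.0124, 0.0734]
tcp_rot: [-89.9, -0.0, 87.2]
contact_force: [-1.6, 0.8, -0.1]
grip_width: 0.004
t 16.75 pos [0.5126 0.0124 0.0734] cr [-0.0727 -0.0582] rot [-8.995e+01 -2.000e-02  8.724e+01] F [-1.6  0.8 -0.1] q [-28.  22.  24. 121. -14.  39.  92.] 0.0
```

View pics/scene12.png

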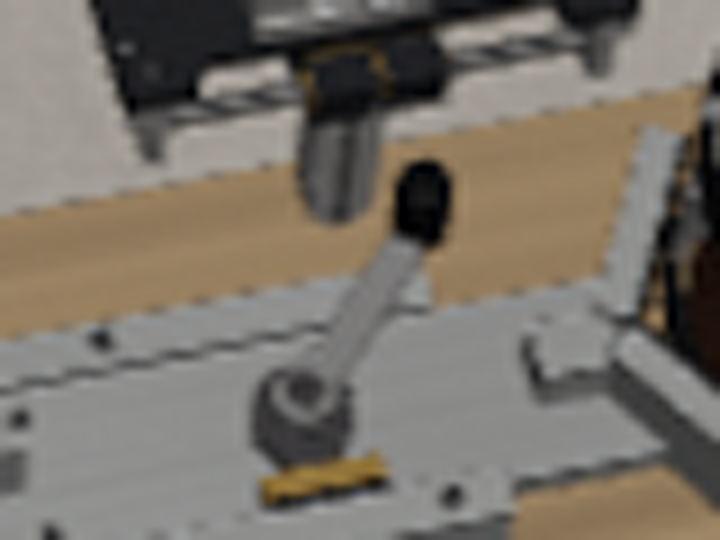

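```bash
python3 -c "
from h import *
k=at('scene',(165+173/9,250+423/9),.078);h=at('scene',(165+388/9,250+305/9),.055)
d=(k-h)[:2];print(k,h,d,np.hypot(*d),np.degrees(np.arctan2(d[1],-d[0]))-2.75)
"
```

```text
[0.52327694 0.04162907 0.078     ] [ 0.5828355  -0.01985418  0.055     ] [-0.05955856  0.06148325] 0.0856002986333485 43.16098564134326
```

```bash
python3 -m jog '0 4 0 0 0 0 0; 0 0 0 0 0 0 0'; python3 -m jog '0 2 0 -1 0 0 0; 0 0 0 0 0 0 0'; python3 -m jog '0 1 0 -1 0 0 0; 0 0 0 0 0 0 0'; python3 -m jog '0 1 0 -1 0 0 0; 0 0 0 0 0 0 0'
```

```text
time: 17.0
tool_pos: [0.5144, 0.0174, 0.0736]
tcp_rot: [-90.0, -0.0, 87.3]
contact_force: [-0.9, -0.2, -0.1]
grip_width: 0.004
time: 17.2
tool_pos: [0.5153, 0.0185, 0.0734]
tcp_rot: [-90.0, 0.0, 87.3]
contact_force: [-0.7, -0.4, 0.1]
grip_width: 0.006
time: 17.4
tool_pos: [0.516, 0.0189, 0.0734]
tcp_rot: [-90.0, 0.0, 87.3]
contact_force: [-2.3, -3.2, 1.8]
grip_width: 0.007
time: 17.6
tool_pos: [0.5168, 0.0195, 0.0733]
tcp_rot: [-89.9, 0.0, 87.2]
contact_force: [-3.8, -5.7, 2.5]
grip_width: 0.001
```

```bash
python3 -m jog '0 1 0 -1 0 0 0; 0 0 0 0 0 0 0'; python3 -m jog '0 1 0 -1 0 0 0; 0 0 0 0 0 0 0'; python3 -m jog '0 1 0 0 0 0 0; 0 0 0 0 0 0 0'
```

```text
time: 17.8
tool_pos: [0.5175, 0.0201, 0.0732]
tcp_rot: [-89.9, 0.1, 87.2]
contact_force: [-5.6, -8.2, 2.9]
grip_width: 0.006
time: 18.0
tool_pos: [0.5189, 0.0213, 0.0733]
tcp_rot: [-89.9, 0.0, 87.2]
contact_force: [-2.5, -6.2, 0.7]
grip_width: 0.005
time: 18.2
tool_pos: [0.5193, 0.0218, 0.0733]
tcp_rot: [-90.0, 0.1, 87.2]
contact_force: [-1.1, -8.4, -0.9]
grip_width: 0.004
```

```bash
python3 -m jog '0 1 0 0 0 0 0; 0 0 0 0 0 0 0'; python3 -m jog '0 1 0 0 0 0 0; 0 0 0 0 0 0 0'; python3 -m jog '0 1 0 0 0 0 0; 0 0 0 0 0 0 0'; python3 -c "
from h import *
tool()
from station import *
import cv2
for n in('scene',):
    im=camera(n);u,v=(290,195) if n=='scene' else (235,180);a=im[max(v-30,0):v+30,max(u-40,0):u+40];cv2.imwrite(f'pics/{n}13.png',cv2.resize(a,None,fx=9,fy=9,interpolation=cv2.INTER_CUBIC));
"
```

```text
time: 18.4
tool_pos: [0.5193, 0.0221, 0.0733]
tcp_rot: [-90.0, 0.1, 87.2]
contact_force: [-0.2, -13.0, -0.7]
grip_width: 0.004
time: 18.6
tool_pos: [0.5194, 0.0222, 0.0733]
tcp_rot: [-90.0, 0.2, 87.1]
contact_force: [-0.2, -17.4, -0.9]
grip_width: 0.008
time: 18.8
tool_pos: [0.5194, 0.0224, 0.0733]
tcp_rot: [-90.0, 0.2, 87.1]
contact_force: [-0.3, -22.3, 0.2]
grip_width: 0.006
t 18.8 pos [0.5194 0.0224 0.0733] cr [-0.0664 -0.0478] rot [-90.    0.2  87.1] F [ -0.3 -22.3   0.2] q [-29.  23.  24. 120. -14.  40.  91.] 0.01
```

View pics/scene13.png

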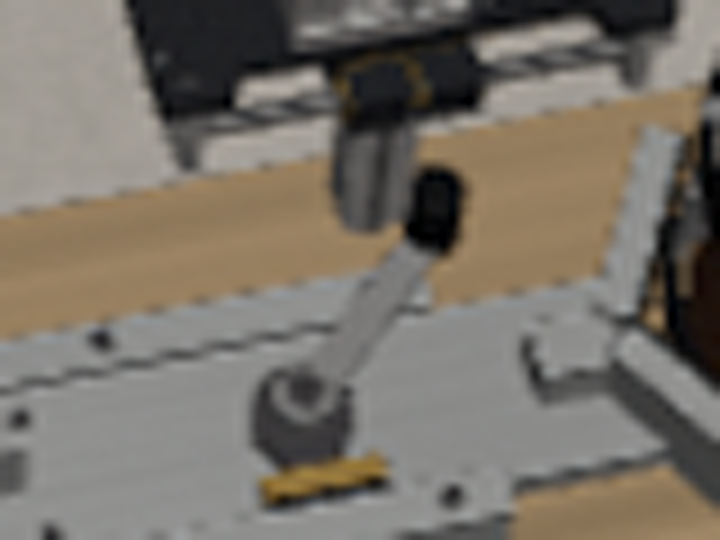

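The lever is now against a hard stop: 22 N, with only 0.2 mm of give per 1 mm commanded. I withdraw.

```bash
python3 -m jog '0 -8 0 3 0 0 0; 0 -6 -25 3 0 0 0; 0 0 -45 0 0 0 0; 0 -20 -40 15 0 0 0; 0 -45 0 15 0 0 0'; python3 -m jog '0 -45 0 20 0 0 0; 0 -45 0 20 0 0 0; 0 -45 0 10 0 0 0; 0 -45 0 0 0 0 0; 0 0 0 0 0 0 0'; python3 -m jog '0 -45 0 0 0 0 0; 0 -45 0 0 0 0 0; 0 0 0 0 0 0 0; 0 0 0 0 0 0 0'; python3 - <<'E'
from h import *
tool()
from station import *
import cv2
for n in('scene','top'):
    im=camera(n);u,v=(310,200) if n=='scene' else (220,180);a=im[max(v-58,0):v+58,max(u-78,0):u+78] if n=="top" else im[140:265,210:410];cv2.imwrite(f'pics/{n}14.png',cv2.resize(a,None,fx=[4,5][n=="top"],fy=[4,5][n=="top"],interpolation=cv2.INTER_CUBIC));cv2.imwrite(f'pics/{n}14f.png',im)
    for t,z in dict(push_plate=.06,cam_pivot=.055,lever_knob=.061,drum=.018,grease_jar=.018,drum_key=.018).items():
        for d in mark_of(t,n)[:1]: print(n,t,round(d['confidence'],2),at(n,d['location'],z).round(4))
E
```

```text
time: 19.35
tool_pos: [0.4826, -0.0492, 0.1877]
tcp_rot: [-90.4, -0.1, 87.5]
contact_force: [1.7, -2.3, -1.1]
grip_width: 0.005
time: 19.85
tool_pos: [0.4205, -0.2335, 0.1842]
tcp_rot: [-90.1, 0.1, 86.9]
contact_force: [0.4, -0.2, -0.4]
grip_width: 0.001
time: 20.25
tool_pos: [0.4169, -0.3188, 0.1833]
tcp_rot: [-90.0, 0.0, 87.2]
contact_force: [-1.0, 0.2, -0.0]
grip_width: 0.006
t 20.25 pos [ 0.4169 -0.3188  0.1833] cr [-0.1524 -0.3936] rot [-89.97   0.    87.17] F [-1.   0.2 -0. ] q [ -3.  15.  40. 115. -12.  54. 130.] 0.01
scene push_plate 0.97 [ 0.585  -0.1495  0.06  ]
scene cam_pivot 0.53 [ 0.5772 -0.0114  0.055 ]
scene lever_knob 0.48 [0.54   0.0465 0.061 ]
scene drum 0.96 [0.6041 0.2134 0.018 ]
scene grease_jar 0.64 [ 0.6748 -0.0008  0.018 ]
scene drum_key 0.66 [ 0.669  -0.1413  0.018 ]
top push_plate 0.85 [ 0.5881 -0.1451  0.06  ]
top cam_pivot 0.51 [ 0.5877 -0.0329  0.055 ]
top drum 0.87 [0.6055 0.2172 0.018 ]
top grease_jar 0.46 [6.72e-01 5.00e-04 1.80e-02]
top drum_key 0.41 [ 0.6588 -0.1311  0.018 ]
```

View pics/scene14.png

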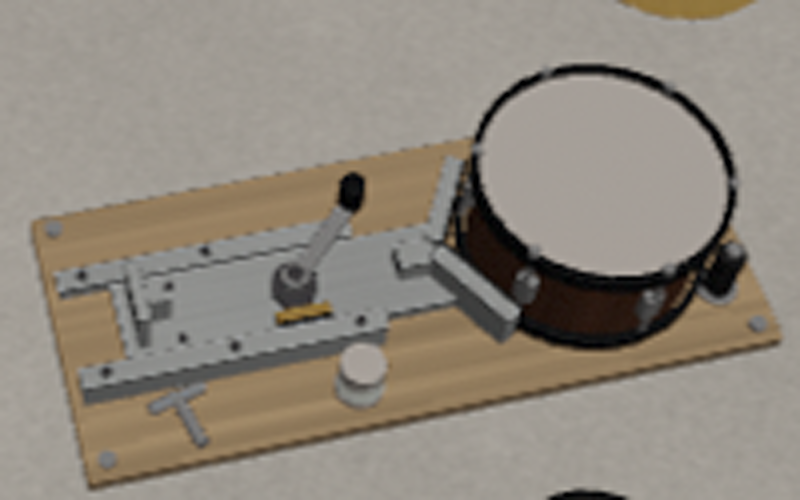

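View pics/top14.png

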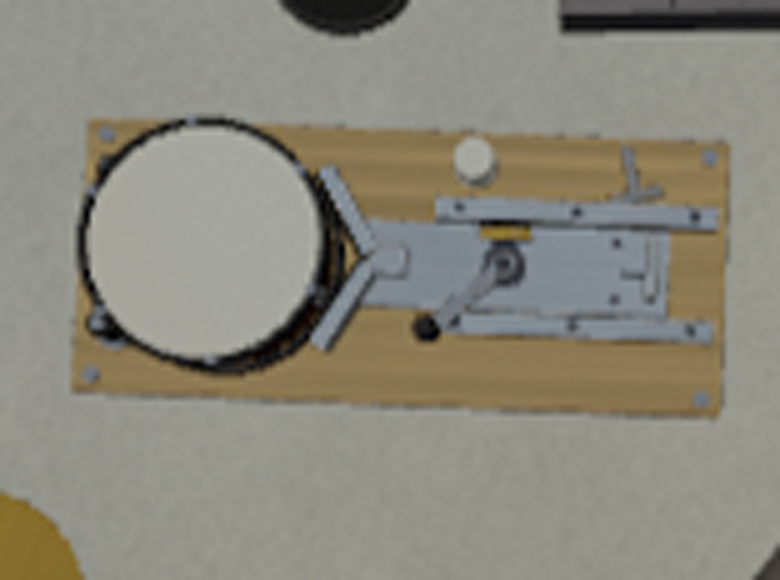

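```bash
python3 - <<'E'
from h import *
a=np.radians(-2.75);c,s=np.cos(a),np.sin(a)
def cr(X):
    d=X[:2]-[.588,.067];return np.round([c*d[0]+s*d[1],-s*d[0]+c*d[1]],4)
for n,nm,uv,z,e in[("top","hub",(142+505/5,122+264/5),.055,"0 -.09"),("top","knob",(142+427/5,122+326/5),.078,"-.062 -.032"),("top","drumhead",(142+201/5,122+239/5),.123,"0 .15"),("scene","hub",(210+294/4,140+271/4),.055,""),("scene","knob",(210+351/4,140+179/4),.078,""),("scene","drumhead",(210+605/4,140+174/4),.123,"")]:
    print(n,nm,cr(at(n,uv[::-1],z)),"expect",e)
E
```

```text
top hub [-0.0021 -0.0924] expect 0 -.09
top knob [-0.0593 -0.0313] expect -.062 -.032
top drumhead [-1.000e-04  1.494e-01] expect 0 .15
scene hub [-0.0025 -0.0878] expect 
scene knob [-0.061  -0.0267] expect 
scene drumhead [0.0064 0.151 ] expect
```

```bash
python3 -c "
from station import robot
print(robot.hand_in(), robot.get_obs()['time'])"
```

```text
the job is handed in; nothing more can be done
the job is handed in; nothing more can be done
```

The drum is clamped and the job is handed in, at about 20 s of the 70 s allowed.

**What I did, in order:**
- I swung the lever back with closed fingertips until it met its stop. The last 2–4 mm there probably slid the free jaw back a few mm too.
- I pushed the jaw forward by its back plate until it stopped dead. It took 5 to 9 N on the way and 22 N at the end, with almost no further movement.
- I swung the lever forward to its stop, again 22 N with almost no movement. The fingertip slid inward off the knob on the first try and left the lever just short of its stop. I put it back further out and finished the push.
- I drew the hand well away before handing in.

**Last checks** (cradle frame, x then y, mm):

| Point | Top camera | Scene camera | Should be |
|---|---|---|---|
| Cam pivot | −2, −92 | −3, −88 | 0, −90 |
| Drum middle (from its head) | 0, 149 | 6, 151 | 0, 150 |

- **Lever:** both cameras put it at about 46 degrees forward. The locked stop is at 43, so this is within my reading error.
- **Other things:** the drum key and grease jar look unmoved in the pictures. I did not check the sticks, cymbal and wrench closely, but the arm did not go near them.

**Disagreements:**
- The scene camera shows the drum 6 mm to one side, and the top camera shows it centred. The scene camera also read 4 to 5 mm to that side before the push, so I took it as that camera's bias.
- Some of the networks' point marks were up to about 20 mm off, and a few were wild when the arm was in view. I relied on my own pixel readings and the contact forces instead.

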